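Let down the tool balancer's drum to the red tooth

ROBOT

A 7-joint arm with a two-finger parallel gripper is mounted at the origin on the work surface. World frame = base frame: x ahead of the robot, y to its left, z up, the work surface at z = 0. Lengths are in m, angles in rad, forces in N, time in s.
With the tool pointing down it reaches from about 0.35 to 0.9 m from the base axis. Payload 19.9 kg.
Tool frame: the origin (TCP) lies at the centre of the arm's flange, where the gripper is bolted on; the fingertips stand 199 mm ahead of it and the grasp point (between the pads) lies 180 mm ahead of it; z points along the fingers, y is the line along which they close (so a half turn about z gives the same grasp; the last joint's range is limited). The gripper opens to 94 mm and grips with 3 to 60 N. Pads are 16 mm wide; open, the fingers measure 119 mm over their backs; the gripper's body (75 mm by 177 mm) begins 78 mm behind the grasp point.
Start: joints at [-1.357, 0.417, -0.01, 1.614, 0.005, 1.111, -0.053], TCP at [0.158, 0.605, 0.405] pointing down, gripper open.
Joint ranges: [-2.81, 2.81], [-0.39, 2.02], [-1.27, 1.25], [0.06, 2.57], [-1.19, 4.33], [0.19, 2], [-2.82, 2.82]. Speed limits (rad/s): [1.89, 1.89, 2.39, 2.39, 3.01, 3.01, 3.01].

INTERFACE

Orientations are given as a 3x3 rotation matrix whose columns are the frame's x, y, z axes.
In Python, from plant import manip, imaging, workorder gives the robot as it stands. Calls block until the motion is done:
- manip.move_pose(position, orientation): joint-space move of the TCP to a pose.
- manip.move_straight(position, ori=None, v=0.15, until_force=None): straight line of the TCP; ori=None keeps the orientation; v is the mean speed in m/s. With until_force (N) it stops when the force on the tool has changed by that much, and returns True; else False.
- manip.goto_joints(angles): joint-space move.
- manip.open_jaws() and manip.grasp(effort=None): open the fingers fully, or close them until they stop; effort is the grip in N (None keeps the last).
- manip.pause(seconds).
- manip.inverse_kinematics(position, orientation): joint angles nearest the present ones, or None.
- imaging.get_image(name): name is "scene" or "top"; returns the picture (480x640x3 uint8, red, green, blue); there is no depth.
- imaging.calibration(name): a dict with "K" (3x3 intrinsics, pixels), "D" ([k1, k2, p1, p2, k3] as OpenCV has them; the pictures are not rectified), "R" (3x3) and "t" (3): a world point X has camera coordinates R X + t. Camera axes: x right, y down, z forward; pixel columns grow to the right and rows downward; lengths in m; the calibration is good to about 2 mm. A picture is of the moment at which its call begins. calibration takes no time and is no camera call.
A pose or a line that the arm cannot do raises manip.MotionError and nothing moves.
- workorder.finish_job(): hands the job in; it is judged then, once.
Trained networks look in the newest picture that a camera, given by its name, has taken for a name from the list of things; names that differ only in an ending like _2 or _b are one class to them, and where a whole thing is asked for, a point or a joint stands for the part that bears it (a point fixed in the world has none). Each returns a list of dicts, best first, with "conf" (0 to 1); they miss things now and then, are a little off and sometimes report something else, mostly with a low value. They report only what shows in the picture. A call takes as long as a camera call.
- imaging.boxes_of(target, camera): "xy" ([column, row] in pixels, amid what is visible of it).
- imaging.cut_out(target, camera): "pixels" (480x640 bool, what is visible of it) and "xy" ([column, row] in pixels, amid what is visible of it).
Readings, each from a call of its own:
- manip.read_time(): time.
- manip.read_joint_pos(): joint angles.
- manip.read_qd(): joint speeds.
- manip.read_joint_efforts(): joint torques, N m.
- manip.read_position(): TCP position.
- manip.read_orientation(): TCP orientation.
- manip.read_contact_force(): force on the tool from outside, world axes, zero at the start.
- manip.read_torque(): the same for the moment, N m.
- manip.read_finger_gap(): finger opening in m.
- manip.read_grip_force(): force on a finger pad.
Only numpy, scipy, OpenCV 4.12 (cv2) and the standard library are available. Lean on these libraries where they do the work, as an engineer would, in place of code of your own. Each camera call takes 0.05 s, during which the arm holds its last target. There are 200 camera calls.

TASK

The spring drum of the tool balancer on the bench is wound too tight. Press the orange thumb pad of its pawl down just far enough that the nose lifts clear of the ratchet wheel, keep it there gently (never more than 20 N on the pawl) while the spring turns the drum back, and then let the pawl drop so that it catches and holds the red tooth, fully seated. Leave the things lying around on the bench where they are.

Things in the scene. Friction and masses are not known exactly. Their poses are not given: they have to be found in the camera images.
- stand: Blue bench stand, bolted down; dark base plate 170 x 190 mm. Origin on the table, z up. The drum's axle runs along its own x, 100 mm up at y = 0; the drum (80 mm across) lies between two blue cheeks. Bolt of the pawl at x 46, y 55, z 158 mm; the pawl's nose is on the wheel's top at y = 0, its orange thumb pad beyond the bolt at y = 105 mm.
- wheel (a point): Centre of the steel ratchet wheel on the drum's axle, 100 mm up, outside the cheek farthest along the stand's +x: 104 mm across, 12 mm thick, 16 saw teeth 8 mm high, one red with a red bar beside it; a red stripe along the drum is in line with it. A spring turns its top to the stand's +y, towards the pawl bolt, with 7 N at the teeth. A tooth seated on the pawl has its steep face at the very top.
- drum (a joint): Angle (rad) the drum has still to turn back: 0 when the red tooth rests on the seated nose; other teeth seat at 0.393, 0.785, 1.178 ... Runs to smaller values at about 0.16 rad/s while the nose is up. Starts 3 to 6 teeth away (may settle in the first 3 s). A nose dropped at 0.1 to 0.3 slides down and catches the red tooth; run past 0, it cannot be wound back.
- pawl: Dark steel rocker. Origin on the bolt's axis, own x along the bolt, y towards the pad, level (0 rad) when seated. Pressing the pad turns it about own -x: the drum starts to run at about 0.11 rad (pad 5.5 mm down), the nose is clear from 0.14 (7 mm), a rubber bumper stops it at 0.16 (8 mm), then 20 N within 1 mm. At the pad: return spring 4 N; 7 to 12 N to draw the nose from a loaded tooth.
- pawl_tail (a point): Point on the flat top of the pawl's steel tail, 50 mm from the bolt's axis, 162.5 mm above the table when seated. The round orange thumb pad (26 mm across, 5 mm thick) stands over this point on a stiff adjusting thread: its top is anywhere from 5.5 to 21.5 mm above it, set differently each time and not measured: find it by touch. Press it straight down with shut fingers.
- pawl_nose (a point): Axis of the pawl's round nose (5 mm diameter), 55 mm from the bolt on the wheel side. 146.5 to 149 mm above the table when seated between two teeth; about 154.5 mm and more when clear of the tips.
- spanner: Loose steel spanner, 170 mm long, lying on the bench beside the stand. Leave it alone.
- oil_bottle: Loose white oil bottle with a red cap, 52 mm across, 125 mm tall, standing beyond the thumb pad. Origin under its base. Leave it alone.
- square: Loose try square, steel blade 160 mm long and 5 mm thick, yellow stock 100 mm long and 14 mm thick, lying beyond the wheel. Leave it alone.

How it is judged:
By the outcome, as a careful person would: the job done as asked, in the order asked, and still so for the second after the job is handed in, with the robot touching nothing.
It also fails if it takes over 64 s, if anything falls off the work surface, if the arm or the gripper's body presses on something with over 40 N, if the wrist force passes 120 N, or if a joint passes its speed limit or range.

## Working session

There is one attempt and no reset: what is moved stays moved. The work goes in short steps, each a Python script; the robot and the scene stay as the last script left them, time stands still between calls to the robot, and variables do not carry over. Pictures are saved under pics/ and viewed, at most 10 in all, crops included, and the job is handed in when it is done.

```bash
ls; mkdir -p pics; cat > h.py <<'E'
import numpy as np, cv2
from plant import manip, imaging, workorder
def ray(cam,xy):
    c=imaging.calibration(cam);R=np.array(c["R"]);t=np.array(c["t"])
    u=cv2.undistortPoints(np.array([[xy]],float),np.array(c["K"]),np.array(c["D"],float))[0,0]
    return -R.T@t, R.T@np.array([u[0],u[1],1])
def at_z(cam,xy,z):
    o,d=ray(cam,xy); return o+d*(z-o[2])/d[2]
def tri(a,b):
    o1,d1=ray("scene",a);o2,d2=ray("top",b)
    s=np.linalg.lstsq(np.c_[d1,-d2],o2-o1,rcond=None)[0]
    p,q=o1+s[0]*d1,o2+s[1]*d2
    return (p+q)/2,np.linalg.norm(p-q)
def proj(cam,X):
    c=imaging.calibration(cam)
    return cv2.projectPoints(np.atleast_2d(np.array(X,float)),cv2.Rodrigues(np.array(c["R"]))[0],np.array(c["t"],float),np.array(c["K"]),np.array(c["D"],float))[0][:,0]
E
python3 - <<'E'
from h import *
np.set_printoptions(precision=4,suppress=True)
for c in("scene","top"):
    im=imaging.get_image(c);cv2.imwrite(f"pics/{c}0.png",im[:,:,::-1])
    print(c,ray(c,(320,240)))
    for n in("stand","wheel","pawl","pawl_tail","pawl_nose","oil_bottle","spanner","square"):
        print(n,[(np.round(d["xy"],1),round(d["conf"],2)) for d in imaging.boxes_of(n,c)[:3]])
print(manip.read_time(),manip.read_orientation())
E
```

```text
pics
scene (array([ 1.4972, -0.0582,  0.6974]), array([-0.8477,  0.0531, -0.5281]))
stand [(array([288. , 250.3]), 0.73), (array([367.9, 274.2]), 0.36)]
wheel [(array([287.7, 253.7]), 0.72), (array([311.3, 228.7]), 0.29)]
pawl [(array([312.3, 226.4]), 0.61), (array([217.7, 284.3]), 0.39)]
pawl_tail [(array([313.8, 228. ]), 0.59)]
pawl_nose [(array([310.8, 227. ]), 0.85)]
oil_bottle [(array([368.5, 275. ]), 0.69)]
spanner [(array([198.8, 257.1]), 0.7)]
square [(array([218. , 284.8]), 0.97)]
top (array([ 0.5333, -0.0048,  0.9558]), array([ 0.0916, -0.0476, -0.9947]))
stand [(array([335.1, 303.3]), 0.59)]
wheel [(array([335.8, 306. ]), 0.57)]
pawl [(array([309.6, 257.3]), 0.83)]
pawl_tail [(array([311.8, 257.4]), 0.7), (array([417.4, 275.3]), 0.51)]
pawl_nose [(array([314.9, 259.3]), 0.98)]
oil_bottle [(array([226.1, 248.2]), 0.97)]
spanner []
square [(array([416.1, 276. ]), 0.81), (array([308.5, 257. ]), 0.64)]
0.9 [[-0.9675  0.253   0.    ]
 [ 0.253   0.9675 -0.0001]
 [-0.0001 -0.0001 -1.    ]]
```

View pics/scene0.png

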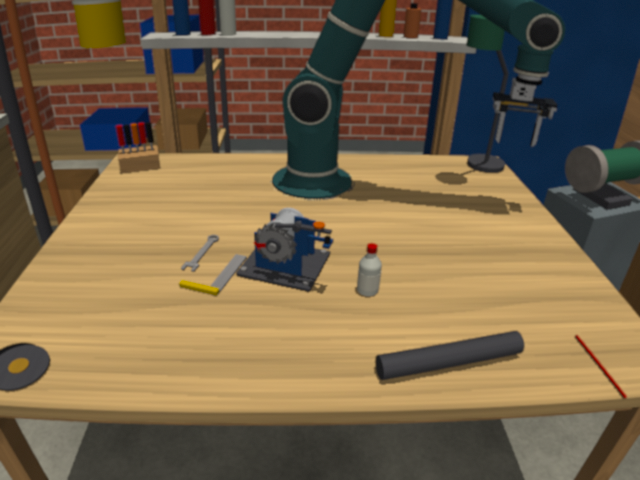

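View pics/top0.png

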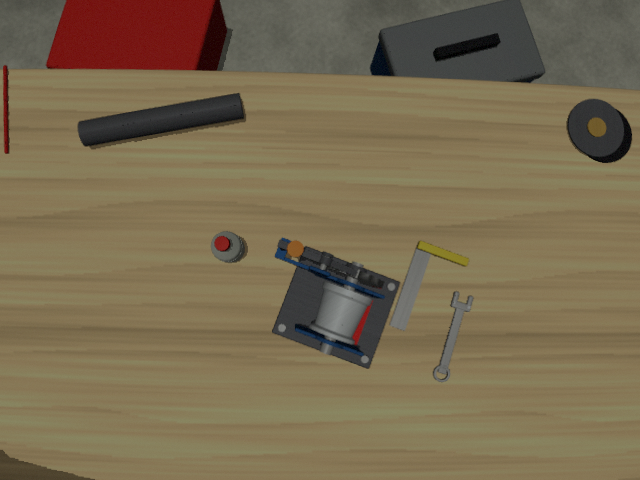

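The scene camera faces the wheel: its centre is near (277,246) and the red tooth is to the left at about (260,245), so roughly 4 teeth to go. The top view shows the orange pad at (295,249), bottle cap at (222,244), plate corners at about (273,332), (370,368) and (400,282).

```bash
cat >> h.py <<'E'
def blob(im,lo,hi,box,smin=120,vmin=60):
    h=cv2.cvtColor(im,cv2.COLOR_RGB2HSV).astype(int);x0,y0,x1,y1=box
    H=h[...,0];m=((H>=lo)&(H<=hi)) if lo<hi else ((H>=lo)|(H<=hi))
    m&=(h[...,1]>smin)&(h[...,2]>vmin);k=np.zeros_like(m);k[y0:y1,x0:x1]=True
    v,u=np.nonzero(m&k);return np.c_[u,v]
E
python3 - <<'E'
from h import *
np.set_printoptions(precision=4,suppress=True)
S=imaging.get_image("scene");T=imaging.get_image("top")
ps=blob(S,6,16,(305,215,335,235),180);pt=blob(T,6,16,(280,235,310,262),180)
print(len(ps),ps.mean(0),ps.min(0),ps.max(0),len(pt),pt.mean(0))
P,e=tri(ps.mean(0),pt.mean(0));print("pad",P,e)
c=[at_z("top",p,.01) for p in[(273,332),(370,368),(400,282)]]
print("corners",c,np.linalg.norm(c[0]-c[1]),np.linalg.norm(c[2]-c[1]))
ydir=(c[0]-c[1])[:2];xdir=(c[2]-c[1])[:2]
print("yaw",np.arctan2(-ydir[0],ydir[1]),np.arctan2(xdir[1],xdir[0]), "ctr",(c[0]+c[2])/2)
A=cv2.resize(S[200:300,230:340],None,fx=5,fy=5,interpolation=cv2.INTER_CUBIC)
cv2.imwrite("pics/s1.png",A[:,:,::-1])
B=cv2.resize(T[225:380,260:415],None,fx=3.8,fy=3.8,interpolation=cv2.INTER_CUBIC)
cv2.imwrite("pics/t1.png",B[:,:,::-1])
E
```

```text
65 [318.6923 224.6154] [314 221] [324 228] 167 [295.4491 247.7844]
pad [ 0.5926 -0.0053  0.1731] 0.0005218894977797802
corners [array([0.4509, 0.0326, 0.01  ]), array([ 0.388, -0.145,  0.01 ]), array([ 0.5454, -0.1993,  0.01  ])] 0.18845477731056906 0.16646794377140964
yaw -0.3402487959274601 -0.33220995021682914 ctr [ 0.4982 -0.0834  0.01  ]
```

View pics/s1.png

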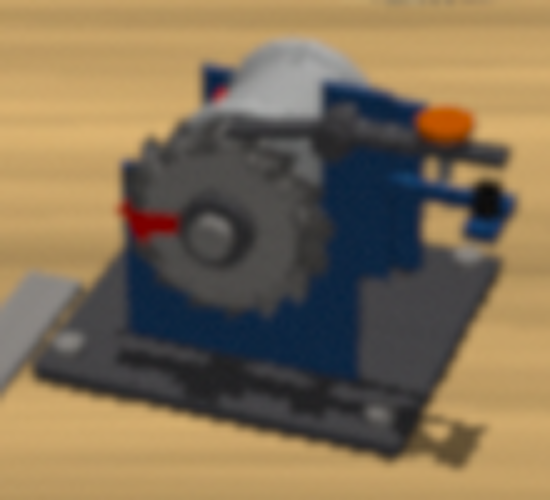

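View pics/t1.png

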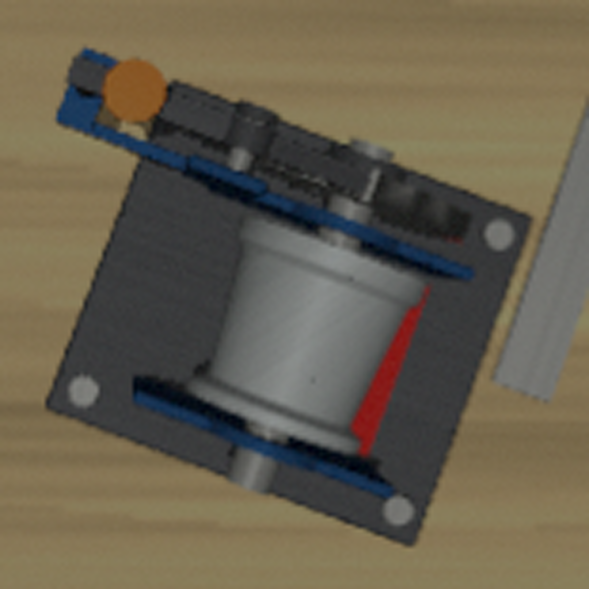

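The crops show the red bar pointing almost due −y, with the pad clear of obstacles. Triangulation puts the pad at (0.593, −0.005, 0.173), with rays meeting to 0.5 mm. Its stand y is 0.105 as specified. The x offset means the plate isn't centred on the origin. Next I'll check the wheel and measure the tooth angle, then move above the pad.

```bash
cat >> h.py <<'E'
YAW=-0.335
ex=np.array([np.cos(YAW),np.sin(YAW),0]);ey=np.array([-ex[1],ex[0],0])
PAD=np.array([.5926,-.0053,.173])
ORI=np.c_[-ex,ey,[0,0,-1.]]
ORG=PAD-.046*ex-.105*ey; ORG[2]=0
XF=.052   # front face of wheel
def plane(xy,xf=XF):
    o,d=ray("scene",xy); s=((ORG-o)@ex+xf)/(d@ex); p=o+s*d-ORG
    return np.array([p@ey,p[2]-.1])
def ang(im=None):
    im=imaging.get_image("scene") if im is None else im
    b=blob(im,170,6,(248,218,310,275),150,50)
    if len(b)<4: return None,len(b)
    q=np.array([plane(x) for x in b]); q=q[np.hypot(*q.T)<.062]
    m=q.mean(0); return np.arctan2(-m[0],m[1]),len(q),np.hypot(*m)
E
python3 - <<'E'
from h import *
np.set_printoptions(precision=4,suppress=True)
W,e=tri((272.4,247),(357.5,265));d=W-ORG;print("hub",W,e,"stand",d@ex,d@ey)
d=tri((230+340/5,200+130/5),(260+250/3.8,225+125/3.8));print("bolt",(d[0]-ORG)@ex,(d[0]-ORG)@ey,d)
print("proj wheel ctr",proj("scene",[ORG+XF*ex+[0,0,.1]]))
print(ang())
manip.grasp(10)
manip.move_pose(PAD+[0,0,.199+.045],ORI)
print(manip.read_time(),manip.read_position(),manip.read_contact_force(),manip.read_finger_gap(),ang())
S=imaging.get_image("scene")
cv2.imwrite("pics/s2.png",cv2.resize(S[120:300,200:440],None,fx=3.2,fy=3.2,interpolation=cv2.INTER_CUBIC)[:,:,::-1])
E
```

```text
hub [ 0.5714 -0.1085  0.1015] 0.0007561179542828883 stand 0.05987968876329681 0.0005522736303624798
bolt 0.04809142311784629 0.05708191391126503 (array([ 0.5788, -0.0512,  0.1615]), np.float64(0.001976023211956491))
proj wheel ctr [[273.2863 245.7383]]
(np.float64(1.6529719331653958), 49, np.float64(0.0343531862892431))
5.1167 [ 0.5927 -0.0044  0.4169] [-0.0991 -0.1031 -0.7427] 4.551765857629649e-05 (np.float64(1.6685747394806614), 50, np.float64(0.034348910037186674))
```

View pics/s2.png

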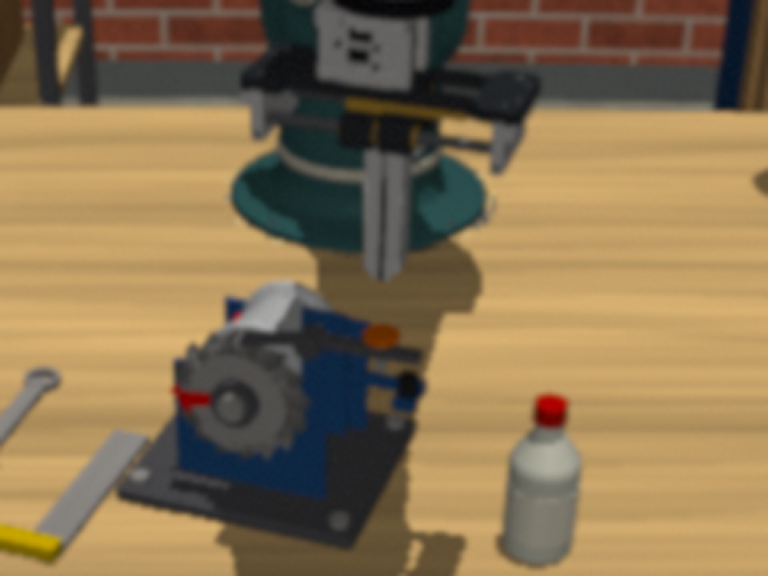

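Fingers are straight over the pad: tip at crop (382,278), pad at (380,335). The hub measures 0.5 mm from nominal in y. The red angle of 1.66 means 4 teeth (1.571) plus a tooth-body offset of about 0.09. Next is touching the pad.

```bash
python3 - <<'E'
from h import *
np.set_printoptions(precision=4,suppress=True)
p=PAD.copy()
manip.move_straight(p+[0,0,.199+.017],ORI,v=.08); f0=manip.read_contact_force()[2]
print(manip.read_time(),manip.read_position(),f0)
print(manip.move_straight([p[0],p[1],.199+.160],ORI,v=.008,until_force=2.0))
for i in range(3): print(manip.read_time(),manip.read_position(),manip.read_contact_force(),ang()[0]); manip.pause(.1)
E
```

```text
5.7167 [ 0.5926 -0.0053  0.3886] 0.6246092003961282
True
7.725 [ 0.5926 -0.0053  0.3734] [-0.5844  0.0889  6.3534] 1.6748349094025201
7.875 [ 0.5926 -0.0053  0.3734] [0.0067 0.8324 6.0578] 1.6529719331653958
8.025 [ 0.5926 -0.0052  0.3734] [0.0752 0.5014 6.1973] 1.660680690594199
```

Contact at tip z = 0.1744 with about 5.5 N net, and the drum is still seated. That agrees with the camera height. Now I'll press, track the tooth and release in one script.

```bash
sed -i 's/<.062\]/<.045]/' h.py; python3 - <<'E'
from h import *
np.set_printoptions(precision=4,suppress=True)
p=manip.read_position();z0=p[2];xy=[PAD[0],PAD[1]]
a0=np.mean([ang()[0] for _ in range(4)]);print("start",a0)
F=lambda:manip.read_contact_force()[2]-.2
z=z0-.0070
for i in range(3):
    hit=manip.move_straight(xy+[z],ORI,v=.008,until_force=9)
    print("press",hit,manip.read_time(),(z0-manip.read_position()[2])*1e3,F(),ang()[0])
    if not hit or F()>16: break
log=[];tl=manip.read_time()
while True:
    a=ang();t=manip.read_time();f=F()
    if a[0] is None: print("lost",a,t)
    else: log.append((t,a[0],a[1],f))
    L=np.array(log,float)
    if len(L)<6: continue
    W=L[L[:,0]>t-1.5]
    k,b=np.polyfit(W[:,0]-t,W[:,1],1)          # b = smoothed angle now
    est=min(b,a[0]+.08) if a[0] is not None else b
    if est<.33 or t-tl>20: print("release",t,k,b,a); break
    fm=W[-5:,3].mean()
    if fm>17: z+=.0004; manip.move_straight(xy+[z],ORI,v=.01); print("ease",t,fm)
    elif t-max(tl,L[0,0])>.8 and len(W)>10 and abs(k)<.05 and fm<14 and z>z0-.0085:
        z-=.0004; manip.move_straight(xy+[z],ORI,v=.01); print("more",t,fm,k); log=log[-1:]
    
S=imaging.get_image("scene") if t-tl<0 else None
manip.move_straight(xy+[z0+.012],ORI,v=.06)
print("up",manip.read_time(),ang())
for r in log[::12]: print(np.array(r))
manip.pause(1.5);print(ang(),ang())
S=imaging.get_image("scene")
cv2.imwrite("pics/s3.png",cv2.resize(S[190:300,230:350],None,fx=5,fy=5,interpolation=cv2.INTER_CUBIC)[:,:,::-1])
E
```

```text
start 1.6776176053263332
press True 8.8 1.5807898430398315 5.289678147441415 1.6837052979809202
press True 9.2583 3.48224943222597 4.827743587283474 1.6851616273001935
press False 9.8667 6.7191263131214924 4.524017178848729 1.5998203472082977
release 17.8167 -0.15014559894186594 0.3296548514066738 (np.float64(0.33432145401027996), 43, np.float64(0.03402001945539125))
up 18.2833 (np.float64(0.257011130848293), 40, np.float64(0.0339818284816477))
[ 9.9667  1.6136 47.      5.0423]
[10.5667  1.4799 44.      4.1734]
[11.1667  1.3873 45.      5.8489]
[11.7667  1.2817 48.      4.549 ]
[12.3667  1.1989 48.      4.9812]
[12.9667  1.1078 47.      5.2842]
[13.5667  0.9926 43.      6.0984]
[14.1667  0.8918 43.      5.5532]
[14.7667  0.8143 40.      4.1487]
[15.3667  0.7041 38.      4.011 ]
[15.9667  0.6141 40.      4.1785]
[16.5667  0.5165 39.      5.2059]
[17.1667  0.4249 39.      4.5646]
[17.7667  0.346  40.      4.5614]
(np.float64(0.16235028117197073), 41, np.float64(0.03405906550816155)) (np.float64(0.15455477596590492), 41, np.float64(0.03419611637171569))
```

View pics/s3.png

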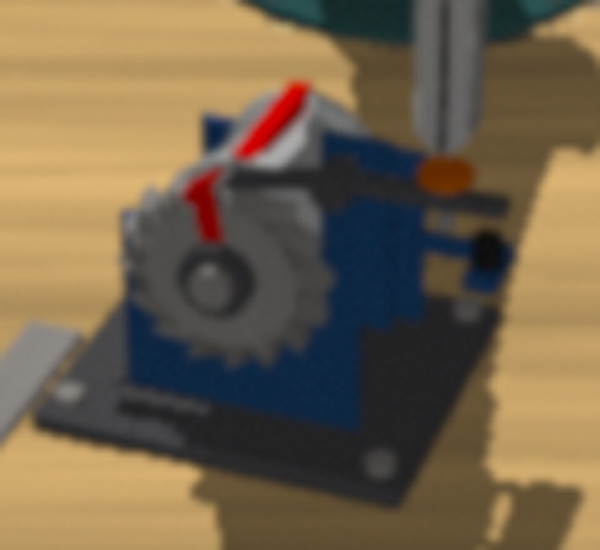

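The red tooth stands just under the nose, at crop (205,185), and its stripe lies across the drum top. It turned 1.52 rad against an expected 1.57. I'll retreat and check that it has stopped and is seated.

```bash
python3 - <<'E'
from h import *
manip.move_straight(PAD+[0,0,.199+.07],ORI,v=.1)
manip.move_pose([.45,.25,.45],ORI);manip.pause(1)
print(manip.read_time(),np.mean([ang()[0] for _ in range(8)]))
S=imaging.get_image("scene");T=imaging.get_image("top")
ps=blob(S,6,16,(305,215,335,235),180);pt=blob(T,6,16,(280,235,310,262),180)
print(ps.mean(0),pt.mean(0),tri(ps.mean(0),pt.mean(0)))
for n in("oil_bottle","square"): print(n,imaging.boxes_of(n,"top")[0]["xy"])
A=cv2.resize(S[215:265,245:335],None,fx=7,fy=7,interpolation=cv2.INTER_CUBIC);cv2.imwrite("pics/s4.png",A[:,:,::-1])
E
```

```text
22.825 0.16093007834487105
[318.625   224.65625] [295.68148148 247.71111111] (array([ 0.59275427, -0.00556166,  0.17309614]), np.float64(0.0003209440470862679))
oil_bottle [228.9, 248.8]
square [417.3, 274.9]
```

View pics/s4.png

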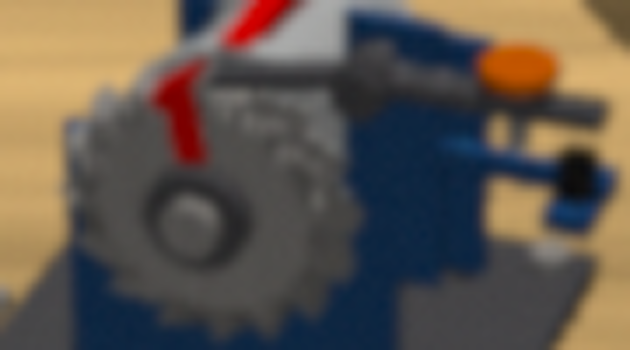

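The red tooth's steep face rests against the nose at about (205,75) in the crop. The drum is stationary at 0.161, and the pad is back at its seated height (0.1731 before and after). The bottle and square are where they were.

```bash
python3 -c "
from h import *
print(workorder.finish_job())"
```

```text
the job is handed in; nothing more can be done
None
```

The drum ran back four teeth, the pawl now holds the red tooth and looks fully seated in the pictures, and the job is handed in at about 23 s; the pressing force read about 6 N at most.

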